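# Load the ring gauge and shut its guard

## Robot

A 7-joint arm with a two-finger parallel gripper is mounted at the origin on the work surface. World frame = base frame: x ahead of the robot, y to its left, z up, the work surface at z = 0. Lengths are in mm, angles in rad, forces in N, time in s.
With the tool pointing down it reaches from about 400 to 750 mm from the base axis. Payload 19.5 kg.
Tool frame: the origin (TCP) lies between the finger pads; the fingertips stand 25 mm ahead of it and the grasp point (between the pads) lies 6 mm ahead of it; z points along the fingers, y is the line along which they close (so a half turn about z gives the same grasp; the last joint's range is limited). The gripper opens to 85 mm and grips with 20 to 120 N. Pads are 22 mm wide; open, the fingers measure 114 mm over their backs; the gripper's body (76 mm by 85 mm) begins 54 mm behind the grasp point. The pads swing forward as they close: fully open they stand 13 mm farther back than shut.
Start: joints at [-1.337, 0.707, -0.028, 1.485, 0.022, 0.951, -0.075], TCP at [156.571, 553.248, 256.268] pointing down, gripper open.
Joint ranges: [-2.71, 2.71], [-0.32, 2.16], [-1.57, 1.52], [0, 2.45], [-1.46, 4.6], [0, 2.02], [-2.83, 2.83]. Speed limits (rad/s): [1.89, 1.89, 2.57, 2.57, 3.01, 3.01, 3.01].

## Interface

Orientations are given as a unit quaternion [w, x, y, z].
In Python, from bench import arm gives the robot as it stands. Calls block until the motion is done:
- arm.reach(position, orientation): joint-space move of the TCP to a pose.
- arm.move_linear(position, rot=None, v=150): straight line of the TCP; rot=None keeps the orientation; v is the mean speed in mm/s.
- arm.movej(angles): joint-space move.
- arm.move_gripper(opening): finger opening in mm; the grip force is fixed at half the most; returns when the fingers have stopped.
- arm.dwell(seconds).
- arm.ik(position, orientation): joint angles nearest the present ones, or None.
- arm.observe(): the state.
- arm.snapshot(name): name is "scene" or "side" or "wrist"; returns a dict with "image" (400x640x3 uint8, red, green, blue), "range_z" (400x640 float32, mm along the optical axis (not along the pixel's ray), 0 where there is no reading), "K" (3x3 intrinsics, pixels), "dist" ([k1, k2, p1, p2, k3] as OpenCV has them; the pictures are not rectified), "rvec" (rotation vector, rad) and "tvec" (3), from world to camera coordinates, as OpenCV has them. Camera axes: x right, y down, z forward; pixel columns grow to the right and rows downward; lengths in mm; the calibration is good to about 2 mm. A picture is of the moment at which its call begins.
A pose or a line that the arm cannot do raises arm.PlanningError and nothing moves.
- arm.hand_in(): hands the job in; it is judged then, once.
The state is a dict: "time": time; "q": joint angles; "joint_velocities": joint speeds; "effort": joint torques, N m; "tcp_pos": TCP position; "tcp_rot": TCP orientation; "force": force on the tool from outside, world axes, zero at the start; "moment": the same for the moment, N m; "finger_gap": finger opening in mm; "gripper_force": force on a finger pad.
Only numpy, scipy, OpenCV 4.12 (cv2) and the standard library are available. Lean on these libraries where they do the work, as an engineer would, in place of code of your own. Each camera call takes 0.05 s, during which the arm holds its last target. There are 200 camera calls.

## Task

Get the bench gauge ready to measure, using fingertips only: push the loading slide, with the steel ring on it, all the way into the guard, and only then push the guard's hinged door fully shut. Do not touch or lift the steel ring (its surface has been cleaned), and leave the bottle, the brass ring and the calculator where they are.

Things in the scene. Friction and masses are not known exactly. Their poses are not given: they have to be found in the camera images.
- guard: Fixed open-topped white guard, 240 (x) x 196 (y) mm, base 14 mm, walls 8 mm thick up to 69 mm above the table; front (-x side) open, shut by the door. Origin: centre of underside, on the table; x points from the front into the guard, y left, z up. Front edge at x = -120 mm, wall inner faces y = +-90 mm. Inside at the back a grey sensor block, 64 mm high, its thin stylus reaching to x = 34 mm.
- slide (a joint): Travel of the loading slide along guard x, m: 0 = all the way in (stop), grows as it comes out of the front; starts 0.05 to 0.12, limit 0.14. Stays where left; friction 1.5 N plus 8 N per m/s. Aluminium deck 150 x 100 mm, top 26 mm above the table; upright push plate at its front, 100 mm wide, 8 thick, top 68 mm above the table. Fully in, its red face is 20 mm inside the guard's front edge.
- slide_push (a point): Point on the red outer face of the slide's push plate, mid-width, 55 mm above the table (the plate's top edge is red too). Moves with the slide; axes as the guard's (push along +x).
- slide_nest (a point): Point on the slide's deck, on the axis of the dark locating stub (35 mm diameter, 12 mm tall) over which the steel ring sits; 26 mm above the table, 95 mm behind the red outer face of the push plate.
- ring: Steel ring, 64 mm outside and 42 mm inside diameter, 22 mm tall, about 0.3 kg, lying flat on the slide round the stub: it rides with the slide, is held down only by its weight and could be lifted straight up. Origin: centre of its underside, 26 mm above the table. Not to be touched.
- door (a joint): Angle of the guard door on its upright hinge, rad: 0 = shut (stop), grows as it opens; starts 1.5 to 1.85, limit 1.95. Stays where left (0.05 N m friction). White panel reaching 195 mm from the hinge, 12 mm thick, 16 to 72 mm above the table, hinged at the guard's left (+y) front corner. At 1.57 it points straight out along guard -x, outer face to +y. Push the outer face to shut it.
- door_hinge (a point): On the door's hinge line, 16 mm above the table, at guard x = -120, y = 98 mm. Turns with the door: its -y axis runs from the hinge to the free end, its -x axis points out of the outer face, which lies 12 mm from the hinge line; axes as the guard's when shut.
- door_push (a point): Point on the door's outer face in the middle of its red patch (50 mm wide, its top edge red too), 145 mm from the hinge line, 55 mm above the table. Axes turn with the door; -x points out of the outer face, so push along +x.
- cleaner: Loose white bottle with a blue label and red cap, 44 mm diameter, 100 mm tall, standing beside the guard. Origin: centre of its underside. Bystander.
- master: Loose brass ring, 60 mm outside diameter, 24 mm bore, 20 mm tall, lying flat beside the guard. Origin: centre of its underside. Bystander.
- calculator: Loose grey pocket calculator, 120 (x) x 70 (y) x 14 mm, lying beside the guard. Origin: centre of its underside. Bystander.

How it is judged (in metres and radians):
On the way, in this order (a step that is already met when the one before it is completed fails the run):
1. the slide is all the way in (within 3 mm) while the door is still open and the ring sits on its stub (value of joint slide below 0.003 m and value of joint door above 0.9 rad and z of ring in the frame of slide_nest below 0.004 m), for 0.2 s.
2. the door is shut (within 0.035 rad) with the slide still in (value of joint door below 0.035 rad and value of joint slide below 0.003 m), for 0.2 s.
At the end, for the whole second after the job is handed in: The slide is within 3 mm of its inner stop, the door within 0.035 rad of shut and at rest, the steel ring sits down on the slide (not raised by 4 mm), and the three bystanders are upright and within 15 mm of where they began (all of step 2 and velocity of joint door between -0.05 and 0.05 rad/s and z of ring in the frame of slide_nest below 0.004 m and linear speed of ring below 0.02 m/s and distance of each of cleaner, master, calculator from where it was at the start of the episode below 0.015 m and angle between each of cleaner, master, calculator's own z axis and vertical below 0.2 rad); the robot touches nothing.
It fails at once if the slide, door or guard is pushed with the arm or the gripper's body instead of the fingers (over 10 N) (contact force between the arm and guard above 10 N).
It fails at once if the steel ring is touched by the robot (over 0.5 N) (contact force between any of the fingers, the arm and ring above 0.5 N).
It fails at once if the steel ring is lifted 8 mm off the slide (z of ring in the frame of slide_nest above 0.008 m).
It fails at once if the door is swung into the slide's path while the slide is still out (value of joint door below 0.9 rad and value of joint slide above 0.015 m).
It fails at once if a bystander is moved 30 mm or tipped over (distance of any of cleaner, master, calculator from where it was at the start of the episode above 0.03 m or angle between any of cleaner, master, calculator's own z axis and vertical above 0.5 rad).
It also fails if it takes over 64 s, if anything falls off the work surface, if the arm or the gripper's body presses on something with over 40 N, if the wrist force passes 120 N, or if a joint passes its speed limit or range.

## Working session

There is one attempt and no reset: what is moved stays moved. The work goes in short steps, each a Python script; the robot and the scene stay as the last script left them, time stands still between calls to the robot, and variables do not carry over. Pictures are saved under pics/ and viewed, at most 10 in all, crops included, and the job is handed in when it is done.

```bash
mkdir -p pics; ls
python3 - <<'E'
from bench import arm
import cv2,pickle
d={n:arm.snapshot(n) for n in("scene","side","wrist")}
pickle.dump(d,open("s0.pkl","wb"))
for n in d: cv2.imwrite(f"pics/{n}0.png",d[n]["image"][:,:,::-1])
s=arm.observe();print(s["time"],s["tcp_pos"],s["tcp_rot"],s["finger_gap"])
E
```

```text
pics
0.15 [156.53607348 553.1216988  255.95932579] [-4.47187606e-05  1.37458705e-01  9.90507422e-01 -3.85658676e-04] 85.41976708975744
```

View pics/scene0.png

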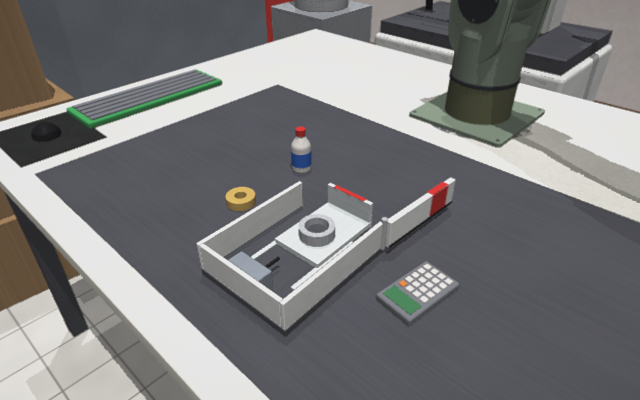

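View pics/side0.png

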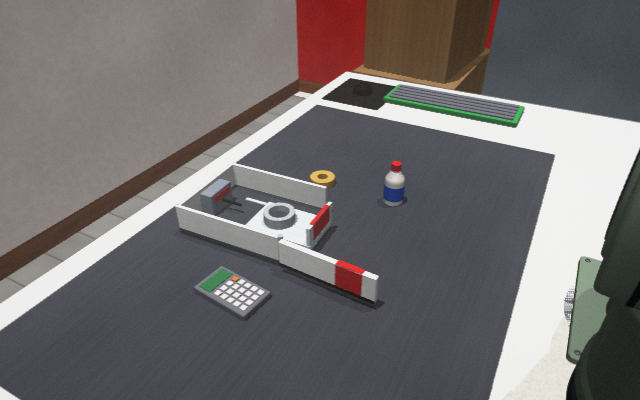

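Scene view: guard with its front facing the robot, the slide plate's red edge at (350,192), the door's red patch at (438,198), and the calculator beside the door's outer face at (418,290). Side view: red plate at (320,222), door patch at (350,277). Next I'll measure the red parts, wall and door tops, and bystanders.

```bash
cat > h.py <<'E'
import numpy as np,cv2
def rays(d,uv):
    n=cv2.undistortPoints(np.float64(uv).reshape(-1,1,2),d["K"],np.float64(d["dist"])).reshape(-1,2)
    R=cv2.Rodrigues(np.float64(d["rvec"]))[0]; c=-R.T@np.ravel(d["tvec"])
    return c,np.c_[n,np.ones(len(n))]@R      # unit optical depth
def plane(d,uv,z):
    c,r=rays(d,uv); return c+r*((z-c[2])/r[:,2])[:,None]
def cloud(d,mask):
    v,u=np.nonzero(mask&(d["range_z"]>0)); c,r=rays(d,np.c_[u,v])
    return np.c_[u,v],c+r*d["range_z"][v,u][:,None]
def red(d):
    h=cv2.cvtColor(d["image"],cv2.COLOR_RGB2HSV)
    return ((h[...,0]<6)|(h[...,0]>174))&(h[...,1]>150)&(h[...,2]>80)
def blobs(m,lo=15):
    n,l,s,c=cv2.connectedComponentsWithStats(m.astype(np.uint8))
    return [l==i for i in range(1,n) if s[i,4]>=lo]
E
python3 - <<'E'
import pickle,numpy as np,cv2
from h import *
np.set_printoptions(precision=1,suppress=True)
D=pickle.load(open("s0.pkl","rb"))
for n in("scene","side"):
    d=D[n]; print(n)
    for b in blobs(red(d)):
        uv,p=cloud(d,b)
        if len(p)<10: continue
        q=np.median(p,0)
        if abs(q[2])>150 or np.hypot(*q[:2])>1100: continue
        print("red",len(uv),uv.mean(0),"med",q,"lo",np.percentile(p,3,0),"hi",np.percentile(p,97,0))
    h=cv2.cvtColor(d["image"],cv2.COLOR_RGB2HSV)
    for nm,m in (("brass",(abs(h[...,0].astype(int)-20)<6)&(h[...,1]>120)),("blue",(abs(h[...,0].astype(int)-115)<12)&(h[...,1]>150)),("green",(abs(h[...,0].astype(int)-65)<20)&(h[...,1]>80))):
        for b in blobs(m,40):
            uv,p=cloud(d,b)
            if len(p) and np.hypot(*np.median(p,0)[:2])<900 and np.median(p[:,2])>3 : print(nm,len(p),uv.mean(0),np.median(p,0),p.min(0),p.max(0))
    # all raised stuff 60..76
    uv,p=cloud(d,(h[...,1]<60)&(h[...,2]>120))
    k=(p[:,2]>62)&(p[:,2]<78)&(np.hypot(p[:,0],p[:,1])<1000)&(np.hypot(p[:,0],p[:,1])>300)
    np.save(n+"_top.npy",p[k]); print("tops",k.sum(),p[k].min(0),p[k].max(0))
# top-down picture of both clouds
im=np.zeros((600,600,3),np.uint8)
for n,ch in(("scene",2),("side",1)):
    d=D[n];uv,p=cloud(d,np.ones((400,640),bool))
    k=(p[:,2]>8)&(p[:,2]<110)
    for q,c in zip(p[k],d["image"][uv[k,1],uv[k,0]]):
        u=int(300-q[1]+ 0);v=int(900-q[0])
        if n=="scene":u=int((600-q[1])/2);v=int((1000-q[0])/2)
        else:u=int((600-q[1])/2);v=int((1000-q[0])/2)
        if 0<=u<600 and 0<=v<600: im[v,u]=c[::-1]
cv2.imwrite("pics/top0.png",im)
E
```

```text
scene
red 80 [300.  131.2] med [ 524.3 -144.3   95.6] lo [ 513.  -155.9   85.4] hi [ 530.3 -138.3   99.2]
red 349 [438.1 197. ] med [477.6 173.9  54.3] lo [455.2 163.9  23.2] hi [498.4 175.7  71.8]
red 96 [349.9 192.8] med [595.2  58.1  66.7] lo [589.9  25.   65.6] hi [600.2  88.8  68.2]
brass 569 [240.2 198.3] [ 701.3 -135.    17.2] [ 669.1 -170.5   -0.7] [ 727.6 -112.1   21.1]
blue 226 [301.1 160.3] [ 534.1 -132.9   29.7] [ 507.6 -155.9   12.4] [ 543.  -124.6   46.3]
green 447 [401.9 299.5] [698.7 253.7  13.7] [681.9 224.5  10.9] [713.2 280.6  17. ]
tops 3169 [-930.3 -165.2   62. ] [869.8 177.3  77.7]
side
red 83 [395.9 165.5] med [ 517.2 -143.    98.7] lo [ 509.2 -157.8   87.8] hi [ 527.3 -136.1  102.6]
red 113 [319.8 214.3] med [593.2  56.7  69.3] lo [590.   24.8  64.2] hi [599.1  89.6  71.2]
red 666 [348.6 276.8] med [475.7 175.1  55.9] lo [453.7 163.7  27.5] hi [498.5 177.2  75. ]
brass 296 [322.6 177.3] [ 693.6 -141.3   20.2] [ 665.9 -186.6    2.8] [ 724.5 -111.7   24.4]
blue 239 [393.1 194.2] [ 511.2 -129.1   32.6] [ 496.8 -151.3   13.5] [ 535.  -123.1   50.8]
green 931 [454.8 110.4] [ 520.  -682.7   15.9] [ 340.1 -817.3    2.4] [ 760.7 -671.3   24.9]
green 324 [215.4 279.9] [696.7 254.3  15.9] [681.6 225.1  12.7] [712.  281.6  19.4]
tops 2418 [ 426.8 -156.4   62. ] [869.6 178.2  77.8]
```

View pics/top0.png

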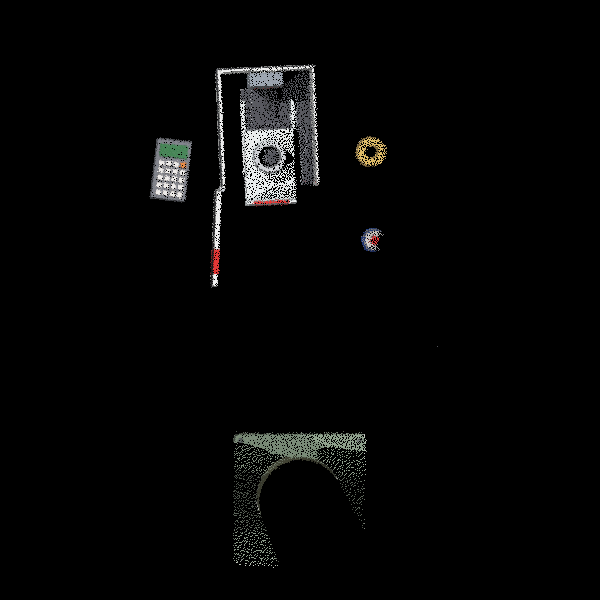

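The top-down map shows guard axis close to world x, slide plate at x≈590, door sticking out toward the robot at y≈170, and both bystander areas clear. Next: line fits for the guard pose, door angle and slide travel.

Run:
```python
import pickle,numpy as np,cv2
from h import *
np.set_printoptions(precision=2,suppress=True)
D=pickle.load(open("s0.pkl","rb"))
for n in("scene","side"):
    p=np.load(n+"_top.npy")
    def fit(k):
        q=p[k][:,:2].astype(np.float32); vx,vy,x,y=cv2.fitLine(q,cv2.DIST_HUBER,0,.1,.1).ravel()
        r=(q-[x,y])@[-vy,vx]; return len(q),"dir",np.array([vx,vy]),"pt",np.array([x,y]),"thick",np.percentile(r,[3,97]),"z",p[k][:,2].mean(),"x",q[:,0].min(),q[:,0].max(),"y",q[:,1].min(),q[:,1].max()
    x,y=p[:,0],p[:,1]
    print(n);print("left",fit((x>640)&(x<850)&(y>140)&(y<190)))
    print("right",fit((x>630)&(x<850)&(y<-20)&(y>-60)))
    print("back",fit((x>855)&(x<885)&(y>-20)&(y<145)))
    print("door",fit((x<610)&(x>400)&(y>140)&(y<200)))
    b=[b for b in blobs(red(D[n]))]
    for m in b:
        uv,P=cloud(D[n],m)
        if len(P)<50: continue
        c=np.median(P,0)
        if np.hypot(c[0]-477,c[1]-175)<15 or np.hypot(c[0]-594,c[1]-57)<15:
            P=P[P[:,2]<(62 if c[0]<540 else 64)] if (P[:,2]<60).sum()>20 else P
            print("red",len(P),cv2.fitLine(P[:,:2].astype(np.float32),cv2.DIST_HUBER,0,.1,.1).ravel(),P.min(0),P.max(0))
```

```text
scene
left (667, 'dir', array([1.  , 0.04], dtype=float32), 'pt', array([755.22, 159.75], dtype=float32), 'thick', array([-5.22,  2.57]), 'z', np.float64(66.46713756203283), 'x', np.float32(640.48236), np.float32(849.9395), 'y', np.float32(148.87341), np.float32(166.6355))
right (532, 'dir', array([1.  , 0.04], dtype=float32), 'pt', array([750.16, -27.78], dtype=float32), 'thick', array([-5.77,  2.32]), 'z', np.float64(66.09365019229946), 'x', np.float32(630.9316), np.float32(849.9723), 'y', np.float32(-38.91843), np.float32(-20.604744))
back (551, 'dir', array([ 0.04, -1.  ], dtype=float32), 'pt', array([863.55,  68.05], dtype=float32), 'thick', array([-5.32,  2.59]), 'z', np.float64(66.5922363111446), 'x', np.float32(855.20636), np.float32(869.5866), 'y', np.float32(-19.672882), np.float32(144.98409))
door (429, 'dir', array([ 1.  , -0.04], dtype=float32), 'pt', array([542.12, 168.72], dtype=float32), 'thick', array([-8.49,  3.38]), 'z', np.float64(68.6100962765051), 'x', np.float32(428.48163), np.float32(609.61914), 'y', np.float32(156.81168), np.float32(177.29164))
red 219 [  1. 
[... 701 characters left out ...]
 (188, 'dir', array([ 0.04, -1.  ], dtype=float32), 'pt', array([860.2 ,  63.78], dtype=float32), 'thick', array([-3.83,  4.75]), 'z', np.float64(68.9757332822826), 'x', np.float32(855.0606), np.float32(869.6427), 'y', np.float32(-19.475761), np.float32(143.2183))
door (662, 'dir', array([ 1.  , -0.04], dtype=float32), 'pt', array([528.61, 171.39], dtype=float32), 'thick', array([-9.55,  2.5 ]), 'z', np.float64(70.30815942866006), 'x', np.float32(426.801), np.float32(609.5528), 'y', np.float32(157.8745), np.float32(178.17906))
red 113 [  0.04  -1.   593.23  57.1 ] [589.47  23.07  60.98] [599.99  91.11  71.78]
red 403 [  1.    -0.04 475.48 175.39] [452.23  85.68   0.55] [525.51 178.45  61.96]
```

```bash
cat >> h.py <<'E'
C=np.array([746,65.2]); G=0.04
def W(x,y,z):
    c,s=np.cos(G),np.sin(G); return [C[0]+c*x-s*y, C[1]+s*x+c*y, z]
def Q(a): # tool down, tool x at world angle a
    return [0,np.cos(a/2),np.sin(a/2),0]
E
python3 - <<'E'
from bench import arm
from h import *
np.set_printoptions(precision=2,suppress=True)
q=Q(np.pi+G)
arm.move_gripper(0)
arm.reach(W(-215,0,200),q); 
arm.move_linear(W(-215,0,72),v=120)
s=arm.observe(); f0=np.array(s["force"]); print(s["time"],s["tcp_pos"],s["q"],f0,s["finger_gap"])
gx=-215; arm.move_linear(W(-185,0,72),v=60); gx=-185
while gx<-100:
    gx+= 5 if gx<-125 else 2
    arm.move_linear(W(gx,0,72),v=35)
    s=arm.observe(); f=np.array(s["force"])-f0
    print(gx,s["time"],s["tcp_pos"],f)
    if f[0]<-12: break
import pickle
d={n:arm.snapshot(n) for n in("scene","side")}
pickle.dump(d,open("s1.pkl","wb"))
cv2.imwrite("pics/p1.png",np.vstack([d[n]["image"][100:360,100:600,::-1] for n in d]))
E
```

```text
4.3667 [531.44  56.64  72.58] [-0.08  0.93 -0.17  1.8   0.33  0.43  1.14] [ 0.01  0.28 -0.41] 0.13920202106598598
-180 5.3083 [566.21  58.01  71.99] [-0.62 -1.    1.72]
-175 5.6 [571.26  58.17  71.94] [ 0.3  -0.33  0.89]
-170 5.8917 [576.26  58.37  71.95] [ 0.01  1.26 -0.06]
-165 6.1833 [581.29  58.6   71.98] [-0.35 -0.65  0.04]
-160 6.475 [586.32  58.82  71.95] [-0.57 -0.83  0.42]
-155 6.7667 [591.38  59.04  71.98] [-0.59 -0.52  0.3 ]
-150 7.0583 [596.36  59.21  71.98] [-0.1  -0.16  0.15]
-145 7.35 [601.37  59.39  71.99] [ 0.27 -0.92  0.21]
-140 7.6417 [606.36  59.59  71.99] [0.   0.07 0.37]
-135 7.9333 [611.34  59.83  71.97] [-0.62  0.71  0.8 ]
-130 8.225 [616.32  60.    71.96] [-0.71  0.5  -0.38]
-125 8.5167 [621.32  60.2   71.98] [ 0.54  0.77 -0.31]
-123 8.7667 [623.25  60.29  72.01] [0.15 0.08 0.29]
-121 9.0167 [625.24  60.35  71.99] [ 0.02 -0.15  0.46]
-119 9.2667 [627.25  60.43  72.  ] [-0.55 -0.24  0.46]
-117 9.5167 [629.23  60.51  71.98] [-0.81 -0.78  0.95]
-115 9.7667 [631.26  60.6   72.  ] [ 0.45 -0.15  0.39]
-113 10.0167 [633.24  60.7   72.  ] [-0.04 -1.39  0.27]
-111 10.2667 [634.36  60.71  71.85] [-7.03 -0.36  3.03]
-109 10.5167 [634.52  60.72  71.7 ] [-22.3   -2.68  14.32]
```

View pics/p1.png

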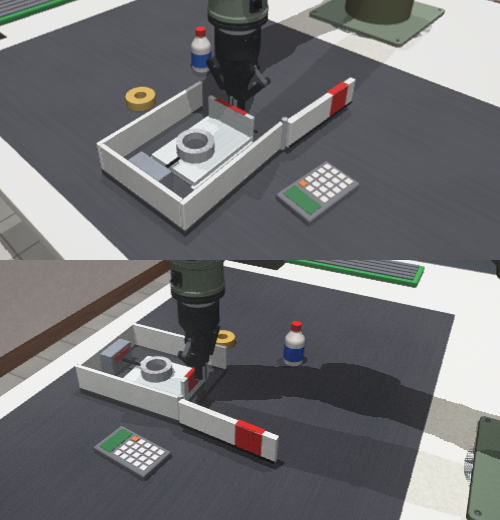

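Both views show the slide fully in, with the fingers on the red plate and the ring on its stub. The contact at guard x≈-111.5, less the 11 mm finger half-width, puts the face at -100 as specified. Now the door.

```bash
cat >> h.py <<'E'
def door(t,c,z=68,r=145):
    u=np.array([-np.sin(t),-np.cos(t)]); n=np.array([-np.cos(t),np.sin(t)])
    p=np.array([-120,98])+r*u+(23+c)*n
    return W(p[0],p[1],z),Q(np.pi+G-t)
E
python3 - <<'E'
from bench import arm
from h import *
np.set_printoptions(precision=2,suppress=True)
for t in np.arange(1.65,-.05,-.15): 
    j=arm.ik(*door(t,0)); print(round(t,2),np.array(door(t,0)[0]),None if j is None else np.array(j))
arm.move_linear(W(-140,0,72),v=80); arm.move_linear(W(-190,0,160),v=150)
p,q=door(1.65,50,160); print(p); arm.reach(p,q)
s=arm.observe(); print(s["time"],s["tcp_pos"],s["q"])
d=arm.snapshot("scene")
for b in blobs(red(d)):
    uv,P=cloud(d,b)
    if len(P)>10 and np.median(P[:,0])>440: print("red",len(P),np.median(P,0))
cv2.imwrite("pics/p2.png",d["image"][:,:,::-1])
E
```

```text
1.65 [478.19 186.99  68.  ] [-0.51  0.94  0.15  1.88 -0.35  0.35 -0.14]
1.5 [475.52 165.15  68.  ] [-0.46  0.93  0.11  1.92 -0.28  0.31 -0.01]
1.35 [476.15 143.16  68.  ] [-0.4   0.92  0.07  1.94 -0.2   0.29  0.11]
1.2 [480.06 121.51  68.  ] [-0.34  0.92  0.04  1.94 -0.13  0.28  0.22]
1.05 [487.15 100.68  68.  ] [-0.28  0.92  0.02  1.93 -0.04  0.29  0.33]
0.9 [497.28  81.15  68.  ] [-0.22  0.92 -0.02  1.91  0.04  0.31  0.44]
0.75 [510.22  63.35  68.  ] [-0.16  0.93 -0.04  1.87  0.1   0.34  0.58]
0.6 [525.67  47.69  68.  ] [-0.11  0.94 -0.07  1.83  0.15  0.39  0.72]
0.45 [543.28  34.51  68.  ] [-0.07  0.95 -0.1   1.76  0.19  0.44  0.86]
0.3 [562.67  24.11  68.  ] [-0.03  0.97 -0.14  1.69  0.24  0.5   0.99]
0.15 [583.4   16.72  68.  ] [ 0.01  0.99 -0.18  1.62  0.28  0.56  1.13]
0.0 [604.99  12.52  68.  ] [ 0.03  1.01 -0.22  1.53  0.32  0.64  1.26]
[np.float64(480.14958057871894), np.float64(236.94987627022442), 160]
13.325 [480.39 236.44 159.74] [-0.66  0.8   0.27  1.75 -0.33  0.63 -0.24]
red 80 [ 523.87 -143.95   95.86]
red 336 [477.33 173.92  54.02]
red 116 [649.37  60.57  66.98]
```

View pics/p2.png

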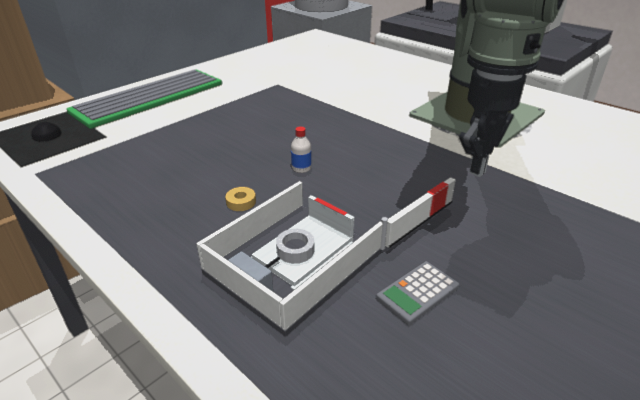

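The slide stayed in: the plate top is now at (330,206), 54 mm further on. The hand is above the door's outer side at (478,165), and everything else is undisturbed.

Run:
```python
from bench import arm
from h import *
np.set_printoptions(precision=2,suppress=True)
p,_=door(1.65,50); arm.move_linear(p,v=120)
f0=np.array(arm.observe()["force"])
for c in (20,5): p,q=door(1.65,c); arm.move_linear(p,q,v=70)
t=1.6
while t>-.06:
    p,q=door(t,0); arm.move_linear(p,q,v=60 if t>.2 else 30)
    s=arm.observe(); f=np.array(s["force"])-f0
    if t<.2 or np.linalg.norm(f)>5: print(round(t,3),s["time"],s["tcp_pos"],f)
    if t<.15 and f[0]<-8 or np.linalg.norm(f)>30: break
    t-= .1 if t>.15 else .012
arm.dwell(.4)
p=arm.observe()["tcp_pos"]
d=arm.snapshot("side"); cv2.imwrite("pics/p3.png",d["image"][:,:,::-1])
```

```text
0.2 21.325 [576.24  18.91  67.98] [ 1.18 -0.98 -0.09]
0.1 21.9667 [590.4   14.97  67.99] [ 0.44 -1.36 -0.31]
0.088 22.2167 [592.27  14.61  68.  ] [ 0.98 -1.01 -0.18]
0.076 22.4667 [594.05  14.22  67.99] [ 0.45 -0.26 -0.13]
0.064 22.7167 [595.79  13.87  68.01] [-0.22 -1.21  0.4 ]
0.052 22.9667 [597.51  13.57  67.97] [ 0.69 -1.04 -0.51]
0.04 23.2167 [599.26  13.29  67.98] [ 0.4  -1.32 -0.46]
0.028 23.4667 [601.    13.02  67.97] [-0.65 -1.33 -0.38]
0.016 23.7167 [602.75  12.83  67.97] [ 0.25 -1.31 -0.87]
0.004 23.9667 [604.3   12.61  67.92] [-1.16 -0.68 -0.68]
-0.008 24.2167 [604.53  12.41  67.8 ] [-13.5   -0.61   6.87]
```

View pics/p3.png

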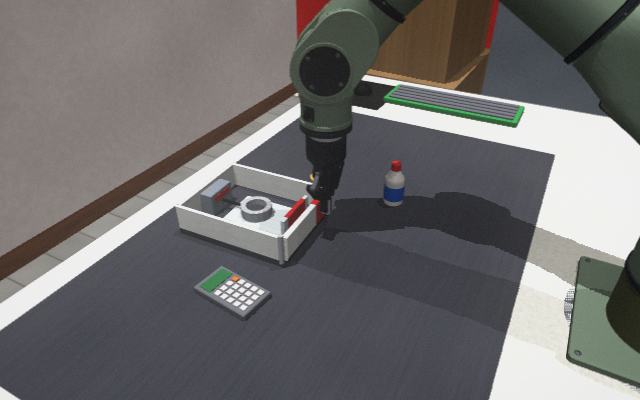

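The view shows the door shut against the guard front at (303,230), with the fingers still on its red patch at (322,208). The force rise at angle ≈0 confirms it met its stop. Retreat straight back, check, hand in.

Run:
```python
from bench import arm
from h import *
np.set_printoptions(precision=2,suppress=True)
p,q=door(0,50); arm.move_linear(p,v=60)
p,q=door(0,50,200); arm.move_linear(p,v=150); p,q=door(0,110,250); arm.move_linear(p,v=150); arm.dwell(.5)
for n in("scene","side"):
    d=arm.snapshot(n)
    for b in blobs(red(d)):
        uv,P=cloud(d,b)
        if len(P)>10 and np.median(P[:,0])>440 and np.median(P[:,0])<700: print(n,"red",len(P),np.median(P,0),P.min(0),P.max(0))
    uv,P=cloud(d,np.ones((400,640),bool)); 
    c,s=np.cos(G),np.sin(G); g=np.c_[(P[:,:2]-C)@np.array([[c,-s],[s,c]]),P[:,2]]
    k=(g[:,2]>66)&(g[:,2]<78)&(g[:,0]<-112)&(g[:,0]>-145)&(abs(g[:,1])<98)
    e=cv2.fitLine(g[k,:2].astype(np.float32),cv2.DIST_HUBER,0,.1,.1).ravel(); print("door top line (guard)",k.sum(),e)
    cv2.imwrite(f"pics/f_{n}.png",d["image"][:,:,::-1])
print(arm.observe()["time"])
```

```text
scene red 81 [ 523.62 -143.9    94.8 ] [ 509.68 -157.82   84.97] [ 530.39 -136.91   99.67]
scene red 96 [621.76  10.82  70.97] [536.21 -86.26  -3.06] [628.88  34.88  72.76]
scene red 107 [649.79  58.53  67.04] [644.52  24.45  65.14] [655.44  92.49  68.61]
door top line (guard) 569 [   0.01    1.   -122.96    7.44]
side red 85 [ 517.37 -142.3    98.74] [ 509.07 -327.38    1.53] [ 567.08 -135.48  102.97]
side red 216 [616.21  11.74  63.72] [613.52 -14.05  26.24] [628.26  37.53  76.02]
side red 104 [648.08  59.13  69.33] [642.59  25.59  65.36] [654.37  93.49  71.05]
door top line (guard) 510 [   0.      1.   -128.57    9.51]
27.9667
```

View pics/f_scene.png

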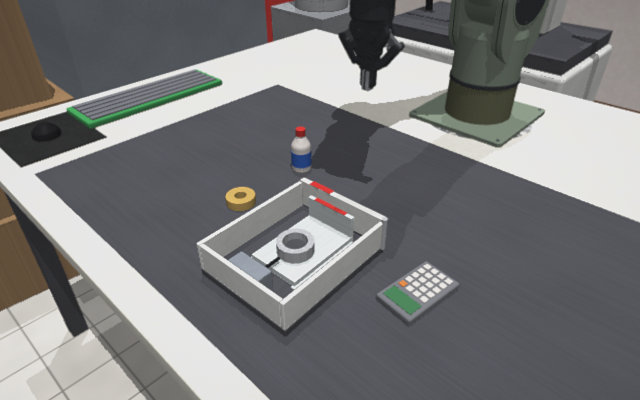

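The door is shut (red top edge at (320,186)), the slide is in (plate at (330,206)), the ring is on its stub, the bystanders have not moved and the robot is clear.

```bash
python3 -c "
from bench import arm
print(arm.hand_in())"
```

```text
the job is handed in; nothing more can be done
None
```

The job is handed in: I pushed the slide fully in first and then the door shut, each until it met its stop; the ring and the three bystanders were left alone, and the judge returned no verdict.

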